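Stand a brick slip against the fence

TASK

Take the zinc sample tin off the dark brick slip and lay it on its side in the wooden V cradle, one end against the cradle's end stop. Then, never lifting the slip clear of the bench, push it flat along the tiles until its short end butts against the green fence, and tip it up against the fence so that it stands upright on that short end with its broad face flat against the fence. Let go of everything and leave the brick, the calliper and the brass weight alone.

Things in the scene. Friction and masses are not known exactly. Their poses are not given: they have to be found in the camera images.
- slip_center (a point): Centre of the dark, loose half brick slip (flat tile), 105 mm long (its x), 60 mm wide (its y), 18 mm thick (its z), about 0.24 kg. It starts flat on the bench in front of the fence with its x axis roughly square to the fence face; the tin stands on it. Both ends and both faces are equally good.
- slip_end_a (a point): Centre of the slip's short end face at its +x end (at half width and half thickness, 52.5 mm from the centre); at the start the end nearer the fence.
- slip_end_b (a point): Centre of the slip's short end face at its -x end; at the start the end nearer the robot.
- tin_center (a point): Centre (half-way up) of the closed zinc sample tin, a plain cylinder of 50 mm diameter and 95 mm height, about 0.15 kg; its z axis is the cylinder axis, pointing to the lid. It starts standing upright on the slip, so its base is 18 mm above the bench.
- fence: Fixed green steel fence. Origin at bench level in the middle of its working face, z up. The face is a vertical plane 160 mm wide (along y) and 60 mm high, looking along the fence's -x (roughly towards the robot), bare down to the bench; 12 mm thick, low foot and gussets behind. Place and yaw differ each time.
- cradle: Fixed wooden V trough (90 degrees, 56 mm wide), open at the top, along its x axis, which points roughly away from the robot. Origin at bench level under the middle, z up. The trough runs from x = -34 mm (open end, towards the robot) to x = +30 mm, where an 8 mm thick end stop 36 mm high stands. The bottom of the V is 12 mm, the top edges of its boards 32 mm above the bench.
- cradle_seat (a point): Where the tin's centre is when it lies in the cradle with one end at the stop: x = -17 mm, 47 mm above the bench; axes as the cradle's, the tin's axis along x. The tin is longer than the trough and then overhangs the open end by 30 mm, clear above the bare bench.
- brick: Half-burnt half brick, 105 x 100 x 65 mm, loose bystander; origin at the centre of its underside.
- calliper: Blue calliper lying flat, 150 mm long and up to 60 mm wide, 10 mm high, loose bystander; origin at mid length on its underside.
- weight: Brass check weight, 40 mm in diameter and 60 mm high, loose bystander; origin at the centre of its underside.
There are look-alikes about, which are no part of the job. Of the things that look like the fence, the smaller one is meant. There is more than one size of the part that bears tin_center; the job needs the larger.

How it is judged:
On the way, in this order (a step that is already met when the one before it is completed fails the run):
1. the tin lies in the cradle, released (angle between the z axis of tin_center and the x axis of cradle, either way round below 0.12 rad and x of tin_center in the frame of cradle between -0.032 and -0.008 m and y of tin_center in the frame of cradle between -0.006 and 0.006 m and z of tin_center in the frame of cradle between 0.042 and 0.053 m and contact force between the fingers and tin below 0.05 N), for 0.2 s.
2. the slip lies flat with a short end against the fence (angle between the z axis of slip_center and the z axis of fence, either way round below 0.12 rad and ((x of slip_end_a in the frame of fence above -0.009 m and y of slip_end_a in the frame of fence between -0.08 and 0.08 m) or (x of slip_end_b in the frame of fence above -0.009 m and y of slip_end_b in the frame of fence between -0.08 and 0.08 m))), for 0.1 s.
3. the slip is tipped part way up, its low end on the bench at the fence (angle between the x axis of slip_center and the z axis of fence, either way round between 0.5 and 1.1 rad and ((x of slip_end_a in the frame of fence above -0.03 m and height (world z) of slip_end_a below 0.03 m) or (x of slip_end_b in the frame of fence above -0.03 m and height (world z) of slip_end_b below 0.03 m))), for 0.1 s.
4. the slip stands upright on that end, flat against the fence (angle between the x axis of slip_center and the z axis of fence, either way round below 0.06 rad and angle between the z axis of slip_center and the x axis of fence, either way round below 0.08 rad and x of slip_center in the frame of fence between -0.0135 and -0.005 m and y of slip_center in the frame of fence between -0.055 and 0.055 m and height (world z) of slip_center between 0.046 and 0.058 m), for 0.2 s.
At the end, for the whole second after the job is handed in: Tin lying in the trough (within 7 degrees, 6 mm sideways, one end within about 15 mm of the stop); slip standing on a short end, within 3.5 degrees of upright, broad face within 4.5 degrees and 4 mm of the fence, at most 5 mm past the fence's sides; both released and at rest (all of step 1 and all of step 4 and contact force between the fingers and slip below 0.05 N and linear speed of each of slip, tin below 0.02 m/s); the robot touches nothing.
It fails at once if the slip is lifted clear of the bench (both ends more than 30 mm up) (height (world z) of each of slip_end_a, slip_end_b above 0.03 m).
It fails at once if the brick is moved more than 25 mm (distance of brick from where it was at the start of the episode above 0.025 m).
It fails at once if the calliper is moved more than 25 mm (distance of calliper from where it was at the start of the episode above 0.025 m).
It fails at once if the weight is moved more than 25 mm (distance of weight from where it was at the start of the episode above 0.025 m).
It also fails if it takes over 72 s, if anything falls off the work surface, if the arm or the gripper's body presses on something with over 40 N, if the wrist force passes 120 N, or if a joint passes its speed limit or range.

ROBOT

A 7-joint arm with a two-finger parallel gripper is mounted at the origin on the work surface. World frame = base frame: x ahead of the robot, y to its left, z up, the work surface at z = 0. Lengths are in m, angles in rad, forces in N, time in s.
With the tool pointing down it reaches from about 0.35 to 0.9 m from the base axis. Payload 19.9 kg.
Tool frame: the origin (TCP) lies between the finger pads; the fingertips stand 19 mm ahead of it and the grasp point (between the pads) is the TCP; z points along the fingers, y is the line along which they close (so a half turn about z gives the same grasp; the last joint's range is limited). The gripper opens to 94 mm and grips with 3 to 60 N. Pads are 16 mm wide; open, the fingers measure 119 mm over their backs; the gripper's body (75 mm by 177 mm) begins 78 mm behind the grasp point.
Start: joints at [-0.042, 0.417, -0.01, 1.614, 0.005, 1.111, -0.053], TCP at [0.625, 0, 0.224] pointing down, gripper open.
Joint ranges: [-2.81, 2.81], [-0.39, 2.02], [-1.27, 1.25], [0.06, 2.57], [-1.19, 4.33], [0.19, 2], [-2.82, 2.82]. Speed limits (rad/s): [1.89, 1.89, 2.39, 2.39, 3.01, 3.01, 3.01].

INTERFACE

Orientations are given as a 3x3 rotation matrix whose columns are the frame's x, y, z axes.
In Python, from rig import robot gives the robot as it stands. Calls block until the motion is done:
- robot.move_ptp(position, orientation): joint-space move of the TCP to a pose.
- robot.move_linear(position, velocity=0.15, frame=None, threshold=None): straight line of the TCP; frame=None keeps the orientation; velocity is the mean speed in m/s. With threshold (N) it stops when the force on the tool has changed by that much, and returns True; else False.
- robot.goto_joints(angles): joint-space move.
- robot.gripper_to(opening): finger opening in m; the grip force is fixed at half the most; returns when the fingers have stopped.
- robot.pause(seconds).
- robot.ik(position, orientation): joint angles nearest the present ones, or None.
- robot.get_state(): the state.
- robot.grab_frame(name): name is "scene" or "side" or "wrist"; returns the picture (420x560x3 uint8, red, green, blue); there is no depth.
- robot.camera_info(name): a dict with "fx", "fy", "cx", "cy" (pixels), "rvec" (rotation vector, rad) and "tvec" (3), from world to camera coordinates, as OpenCV has them. Camera axes: x right, y down, z forward; pixel columns grow to the right and rows downward; lengths in m; the calibration is good to about 2 mm. A picture is of the moment at which its call begins: read the wrist's pose just before it. camera_info takes no time and is no camera call; for the wrist camera it gives the pose at the moment of the call.
A pose or a line that the arm cannot do raises robot.PlanningError and nothing moves.
- robot.sign_off(): hands the job in; it is judged then, once.
The state is a dict: "time": time; "qpos": joint angles; "joint_vel": joint speeds; "effort": joint torques, N m; "ee_pos": TCP position; "tool_rot": TCP orientation; "force": force on the tool from outside, world axes, zero at the start; "moment": the same for the moment, N m; "opening": finger opening in m; "grasp_force": force on a finger pad.
Only numpy, scipy, OpenCV 4.12 (cv2) and the standard library are available. Lean on these libraries where they do the work, as an engineer would, in place of code of your own. Each camera call takes 0.05 s, during which the arm holds its last target. There are 200 camera calls.

## Working session

There is one attempt and no reset: what is moved stays moved. The work goes in short steps, each a Python script; the robot and the scene stay as the last script left them, time stands still between calls to the robot, and variables do not carry over. Pictures are saved under pics/ and viewed, at most 10 in all, crops included, and the job is handed in when it is done.

```bash
ls; mkdir -p pics
cat > h.py <<'E'
import numpy as np, cv2
from rig import robot
def save(img,name): cv2.imwrite(f'pics/{name}.png',cv2.cvtColor(img,cv2.COLOR_RGB2BGR))
def ray(ci,u,v):
    R=cv2.Rodrigues(np.array(ci['rvec'],float))[0];t=np.array(ci['tvec'],float).ravel()
    d=R.T@np.array([(u-ci['cx'])/ci['fx'],(v-ci['cy'])/ci['fy'],1]);return -R.T@t,d
def px(ci,u,v,z):
    c,d=ray(ci,u,v);return c+d*(z-c[2])/d[2]
def proj(ci,P):
    R=cv2.Rodrigues(np.array(ci['rvec'],float))[0];p=R@np.array(P,float)+np.array(ci['tvec'],float).ravel()
    return ci['fx']*p[0]/p[2]+ci['cx'],ci['fy']*p[1]/p[2]+ci['cy']
E
python3 - <<'E'
from h import *
for n in('scene','side'):
    im=robot.grab_frame(n);save(im,n);ci=robot.camera_info(n);print(n,{k:np.round(ci[k],4).tolist() for k in ci}, ray(ci,280,210)[0].round(3))
a=robot.get_state();print(a['time'],a['ee_pos'],a['tool_rot'])
E
```

```text
pics
scene {'fx': 429.6287, 'fy': 429.6287, 'cx': 283.6073, 'cy': 208.4595, 'rvec': [0.7535, 2.8021, -0.7614], 'tvec': [0.4289, -0.1956, 1.194]} [0.764 0.451 0.928]
side {'fx': 381.5755, 'fy': 381.5755, 'cx': 280.4628, 'cy': 214.8992, 'rvec': [2.1546, -0.1887, 0.1322], 'tvec': [-0.5109, 0.1302, 0.8633]} [ 0.369 -0.727  0.599]
0.1 [ 6.24694280e-01 -9.94292904e-06  2.23914646e-01] [[ 3.06903383e-06  9.99999412e-01 -1.08397375e-03]
 [ 9.99999996e-01 -3.16245246e-06 -8.61799365e-05]
 [-8.61833138e-05 -1.08397348e-03 -9.99999409e-01]]
```

View pics/scene.png

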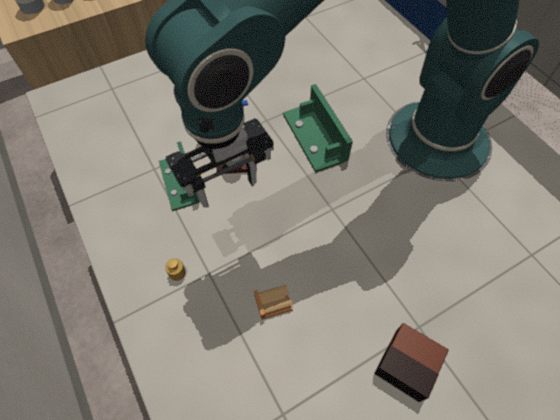

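View pics/side.png

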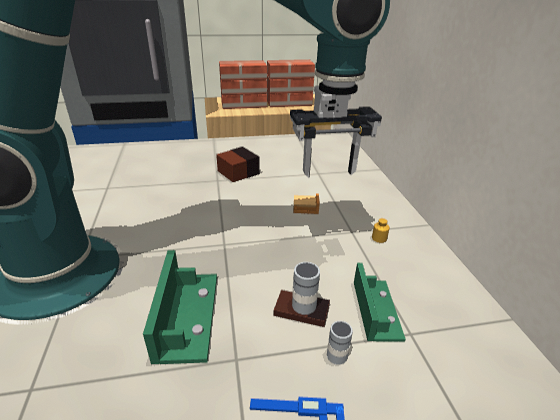

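The side view shows two fences: a larger one on the left at (185,305) and a smaller one on the right at (378,300). It also shows two tins: one on the dark slip at (306,290), and a smaller-looking one on the bench at (340,342). The cradle is at (306,203), the weight at (381,230), the calliper at (297,408) and the brick at (238,163). The smaller fence and the tin on the slip fit the description, so I'll confirm them in an enlarged crop.

Run:
```python
from h import *
im=cv2.imread('pics/side.png')[185:375,255:415]
cv2.imwrite('pics/crop1.png',cv2.resize(im,None,fx=3.15,fy=3.15,interpolation=cv2.INTER_CUBIC))
ci=robot.camera_info('side')
for n,u,v,z in [('tinbase',306,307,.018),('tin2',340,357,0),('cradle',306,210,.012),('weight',381,239,0),('slipL',276,305,.018),('slipR',328,320,.018),('fenceNear',371,340,0),('fenceFar top',357,264,.06),('calliper',297,408,0),('brick',240,175,0),('bigfence',150,357,0)]:
    print(n,px(ci,u,v,z).round(3))
```

```text
tinbase [ 0.532 -0.211  0.018]
tin2 [ 0.57  -0.322  0.   ]
cradle [0.621 0.148 0.012]
weight [0.787 0.001 0.   ]
slipL [ 0.474 -0.196  0.018]
slipR [ 0.567 -0.25   0.018]
fenceNear [ 0.64  -0.296  0.   ]
fenceFar top [ 0.658 -0.147  0.06 ]
calliper [ 0.471 -0.402  0.   ]
brick [0.46  0.408 0.   ]
bigfence [ 0.231 -0.264  0.   ]
```

View pics/crop1.png

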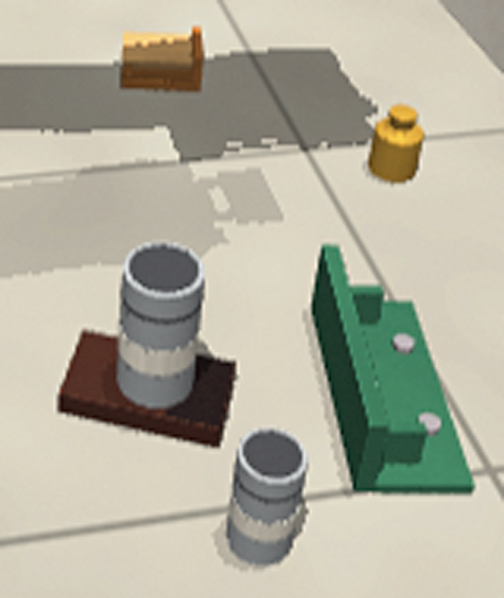

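The crop confirms it. The smaller fence has its face from (313,310) to (355,490) in the crop. The larger tin stands on the slip, and the smaller tin on the bench at (268,500) is the decoy. The cradle's stop is on its far side at (197,60). Next is a wrist view of each area.

Run:
```python
from h import *
D=robot.get_state()['tool_rot']
ci=robot.camera_info('wrist');print({k:np.round(ci[k],4).tolist() for k in ci},ray(ci,280,210))
def m(u,v,z): return px(robot.camera_info('side'),255+u/3.15,185+v/3.15,z).round(4)
print('slip',m(87,332,.018),m(236,363,.018),m(222,433,.018),m(62,400,.018))
print('fence base',m(313,310,0),m(355,490,0),'top',m(321,247,.06),m(365,430,.06))
print('tintop',m(162,268,.113),'tin2base',m(260,545,0))
print('cradle',m(122,88,0),m(202,90,0),m(124,34,.032))
D=np.array([[0,1,0],[1,0,0],[0,0,-1.]])
for n,p in (('w1',[.55,-.2,.42]),('w2',[.58,.13,.36])):
    try: robot.move_ptp(p,D)
    except robot.PlanningError as e: print(n,e);continue
    ci=robot.camera_info('wrist');np.save(n,ci,allow_pickle=True);save(robot.grab_frame('wrist'),n);print(ray(ci,280,210)[0])
print(robot.get_state()['time'])
```

```text
{'fx': 347.4394, 'fy': 347.4394, 'cx': 278.1562, 'cy': 208.4927, 'rvec': [-2.878, -0.0019, 0.0008], 'tvec': [-0.6253, -0.0281, 0.3914]} (array([0.62549387, 0.07564769, 0.38472872]), array([ 0.00493364, -0.26475289, -0.96432803]))
slip [ 0.4946 -0.1574  0.018 ] [ 0.5855 -0.201   0.018 ] [ 0.5601 -0.2555  0.018 ] [ 0.4677 -0.2132  0.018 ]
fence base [ 0.6614 -0.1447  0.    ] [ 0.6333 -0.2966  0.    ] top [ 0.6587 -0.1455  0.06  ] [ 0.628  -0.3012  0.06  ]
tintop [ 0.5286 -0.2054  0.113 ] tin2base [ 0.5645 -0.3237  0.    ]
cradle [0.5882 0.1564 0.    ] [0.6593 0.1421 0.    ] [0.5976 0.1971 0.032 ]
[ 0.55113665 -0.12316766  0.57958094]
[0.58111639 0.20428241 0.52094548]
2.5917
```

View pics/w1.png

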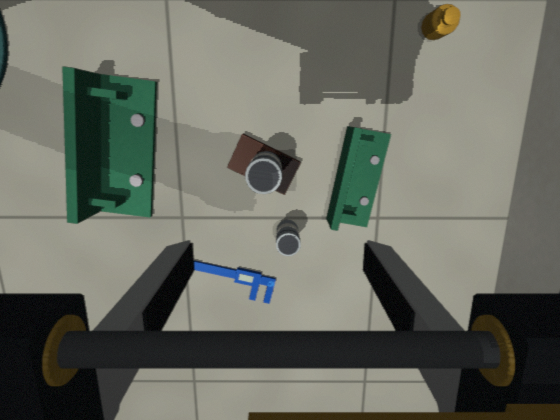

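View pics/w2.png

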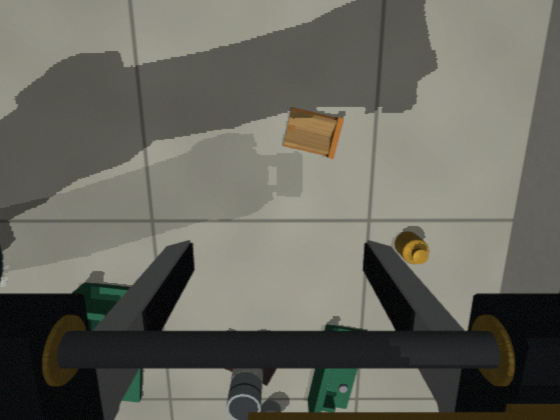

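w1 shows the tin lid at (264,173) and slip corners near (245,133), (228,165) and (284,194). It also shows the fence top edge from (349,127) to (331,228). w2 shows the cradle, open end (291,108)-(283,146), stop (343,118)-(332,157). I'll enlarge both in one picture.

Run:
```python
from h import *
a=cv2.imread('pics/w1.png')[115:245,215:400];b=cv2.imread('pics/w2.png')[90:180,265:355]
A=cv2.resize(a,None,fx=4,fy=4,interpolation=cv2.INTER_CUBIC)[:,:]
cv2.imwrite('pics/crop2.png',A[:,:]) 
B=cv2.resize(b,None,fx=4,fy=4,interpolation=cv2.INTER_CUBIC)
c=np.zeros((600,800,3),np.uint8);
A=cv2.resize(a,(444,312),interpolation=cv2.INTER_CUBIC) # x2.4
c[:312,:444]=A
B=cv2.resize(b,(350,350),interpolation=cv2.INTER_CUBIC);c[:350,448:798]=B  # x3.889
cv2.imwrite('pics/crop2.png',c[:360])
```

```text
(no output)
```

View pics/crop2.png

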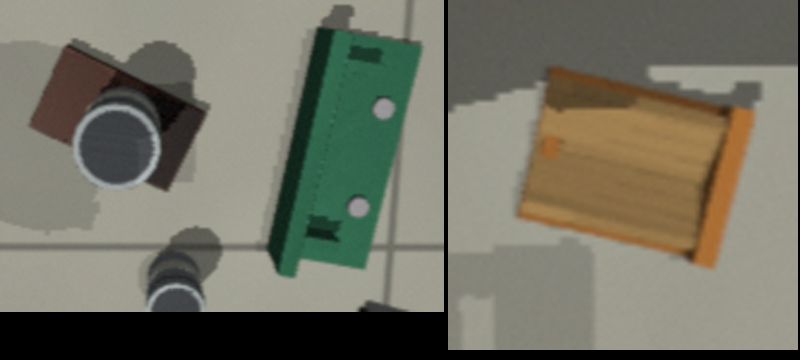

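Left panel: slip corners at (70,45), (30,124), (207,106) and (167,190), tin lid at (117,146). The fence base runs from (319,28) to (268,250) and its top front edge from about (333,30) to (281,275). Right panel: cradle open-end top corners at (551,68) and (518,216), stop top outer corners at (753,110) and (714,267).

Run:
```python
from h import *
w1=np.load('w1.npy',allow_pickle=True).item();w2=np.load('w2.npy',allow_pickle=True).item()
a=lambda u,v,z:px(w1,215+u/2.4,115+v/2.4,z)[:2]
b=lambda u,v,z:px(w2,265+(u-448)/3.889,90+v/3.889,z)[:2]
A,B,C,E=[a(*p,.018) for p in((70,45),(30,124),(167,190),(207,106))]
L=np.linalg.norm
print('slip',A,B,C,E,'c',(A+B+C+E)/4,'sizes',L(A-B),L(C-E),L(A-E),L(B-C),'yaw',[np.degrees(np.arctan2(*d[::-1])) for d in(E-A,C-B)])
print('tin',a(117,146,.113))
for p,q in(((319,28,0),(268,250,0)),((333,30,.06),(281,275,.06)),((350,32,.06),(297,275,.06))):
    P,Q=a(*p),a(*q);d=P-Q;print('fence',P,Q,(P+Q)/2,L(d),'yaw',np.degrees(np.arctan2(-d[0],d[1])))
P,Q,R,S=b(551,68,.032),b(518,216,.032),b(753,110,.036),b(714,267,.036)
o,s=(P+Q)/2,(R+S)/2
print('cr',P,Q,R,S,L(P-Q),L(R-S),L(s-o),'axis deg',np.degrees(np.arctan2(*(s-o)[::-1])),'open',o,'stop outer',s,'perp yaws',[np.degrees(np.arctan2(-d[0],d[1])) for d in(P-Q,R-S)])
```

```text
slip [ 0.49672991 -0.15184005] [ 0.46852383 -0.20417294] [ 0.56143595 -0.24954973] [ 0.58785931 -0.19168093] c [ 0.52863725 -0.19931091] sizes 0.059450093591365966 0.06361596729700299 0.09945784709001418 0.10340075274780755 yaw [np.float64(-23.614476825085557), np.float64(-26.030141707961207)]
tin [ 0.53124076 -0.20279221]
fence [ 0.66376256 -0.14100154] [ 0.63539224 -0.29795599] [ 0.6495774  -0.21947877] 0.15949788474399537 yaw -10.245877320852516
fence [ 0.66066436 -0.14031266] [ 0.63586329 -0.29695007] [ 0.64826382 -0.21863137] 0.15858868206129328 yaw -8.997194761883502
fence [ 0.67105716 -0.14146604] [ 0.64635365 -0.2969155 ] [ 0.65870541 -0.21919077] 0.15740012333409412 yaw -9.029744846280474
cr [0.59946531 0.21352654] [0.58815225 0.16273832] [0.66963303 0.1993971 ] [0.65830769 0.14500718] 0.05203295451735703 0.0555565202029234 0.07194734758297118 axis deg -12.792209167512818 open [0.59380878 0.18813243] stop outer [0.66397036 0.17220214] perp yaws [np.float64(-12.557605892960755), np.float64(-11.762344724131554)]
```

Side and wrist views agree:

| Item | Position (x, y) | Yaw |
|---|---|---|
| Slip | (.528, -.203) | -24.8° |
| Tin | (.530, -.204) | – |
| Fence | (.648, -.220) | about -10° |
| Cradle | (.627, .179) | -12.2° |

The plan is to grip across the tin with the tool tilted forward, then rotate 90° about the closing axis to lay it down. I'll check IK first, then pick.

```bash
cat >> h.py <<'E'
def ori(az,tilt,s=1):
    """tool z at azimuth az (deg), tilted tilt deg from straight down towards az (negative = back); closing axis horizontal"""
    a,t=np.radians([az,tilt]);f=np.array([np.cos(a),np.sin(a),0]);z=f*np.sin(t)-np.array([0,0,np.cos(t)])
    y=s*np.array([-np.sin(a),np.cos(a),0]);return np.column_stack([np.cross(y,z),y,z])
def f2w(az,o,x,y,z):
    a=np.radians(az);return np.array([o[0]+x*np.cos(a)-y*np.sin(a),o[1]+x*np.sin(a)+y*np.cos(a),z])
TIN=np.array([.530,-.204]);CR=(np.array([.627,.179]),-12.2);FE=(np.array([.648,-.220]),-10.);SL=(np.array([.528,-.2035]),-24.8)
def slip_tcp(th,s,off,t0,x0=0,y0=0,fe=None):
    """TCP pose with slip tipped th deg at fence, gripped s from end a; t0 tilt at th=0; off = slip axis ahead of TCP"""
    o,az=fe or FE;c,d=np.cos(np.radians(th)),np.sin(np.radians(th))
    x=-18e-3*d-s*c+9e-3*d+x0;z=s*d+9e-3*c
    R=ori(az,t0-th);return f2w(az,o,x,y0,z)-off*R[:,2],R
E
cat > chk.py <<'E'
from h import *
q=lambda p,R:None if (r:=robot.ik(p,R)) is None else np.round(r,2)
for s in(1,-1):
    R=ori(-15,55,s);z=R[:,2];print('pick',q(np.r_[TIN,.065]-.011*z,R),q(np.r_[TIN,.065]-.1*z,R))
    R=ori(CR[1],-35,s);z=R[:,2];P=f2w(CR[1],CR[0],-.02,0,.047)-.011*z;print('place',q(P,R),q(P+[0,0,.1],R))
for t0 in(45,60):
    for th in(0,30,60,90):
        print(t0,th,q(*slip_tcp(th,.08,-.0,t0)))
E
python3 chk.py
```

```text
pick [ 1.34  0.92 -1.09  2.48  2.78  0.9  -0.58] None
place [-0.05  0.98 -0.31  1.19 -0.03  1.54  1.07] [-0.05  0.88 -0.32  1.15 -0.06  1.67  1.04]
pick [ 1.19  0.77 -0.91  2.48  2.89  0.85  2.32] None
place [-0.27  0.97  0.1   1.2  -0.31  1.56 -1.88] [-0.28  0.86  0.12  1.17 -0.31  1.7  -1.91]
45 0 [ 1.3   1.05 -1.09  2.29  2.52  0.72 -0.22]
45 30 [ 0.47  0.52 -0.2   1.97  0.16  0.4   1.58]
45 60 [ 0.37  0.75 -0.14  1.46  0.12  1.2   1.59]
45 90 [ 0.31  1.17 -0.13  0.79  0.15  1.97  1.6 ]
60 0 [ 1.42  1.34 -1.1   2.36  3.    0.95 -0.26]
60 30 [ 0.94  0.6  -0.72  2.14  1.63  0.26  0.26]
60 60 [ 0.41  0.61 -0.16  1.69  0.12  0.85  1.59]
60 90 [ 0.33  0.98 -0.14  1.08  0.14  1.62  1.59]
```

```bash
cat > chk.py <<'E'
from h import *
q=lambda p,R:robot.ik(p,R)
q0=np.array(robot.get_state()['qpos'])
def ok(r): return r is not None and abs(r[4])<1.2 and abs(r[2])<.8
print('pick'); 
for t in(-45,-35,-25,25,35,45,55):
    o=[]
    for az in range(-180,180,20):
        R=ori(az,t);z=R[:,2];a=q(np.r_[TIN,.065]-.011*z,R);b=q(np.r_[TIN,.065]-.1*z,R);c=q(np.r_[TIN,.165]-.011*z,R)
        if ok(a) and (ok(b) or ok(c)): o.append((az,round(a[5],2),bool(ok(b)),bool(ok(c))))
    print(t,o)
print('place')
for t in(-65,-55,-45,-35,35,45,55,65):
    for s in(1,-1):
        R=ori(CR[1],t,s);P=f2w(CR[1],CR[0],-.02,0,.047)-.011*R[:,2];a=q(P,R);b=q(P+[0,0,.1],R)
        print(t,s,ok(a),ok(b),a is not None and np.round(a,2))
print('slip')
for s in(.07,.08):
  for t0 in(25,30,35,40,45):
    print(s,t0,[(th,round(r[5],2),round(r[4],2)) for th in(0,15,30,60,80,85,90) if (r:=q(*slip_tcp(th,s,-.008,t0,-.002))) is not None])
E
python3 chk.py
```

```text
pick
-45 [(-140, np.float64(0.75), True, True), (-120, np.float64(1.1), True, True), (-100, np.float64(1.27), True, True), (-80, np.float64(1.45), True, True), (-60, np.float64(1.59), True, True), (-40, np.float64(1.69), True, True), (-20, np.float64(1.74), True, True), (0, np.float64(1.72), True, True), (20, np.float64(1.65), True, True), (40, np.float64(1.54), True, True), (60, np.float64(1.4), True, True), (80, np.float64(1.23), True, True)]
-35 [(-160, np.float64(0.35), True, True), (-140, np.float64(0.76), True, True), (-120, np.float64(0.96), True, True), (-100, np.float64(1.14), True, True), (-80, np.float64(1.3), True, True), (-60, np.float64(1.42), True, True), (-40, np.float64(1.5), True, True), (-20, np.float64(1.53), True, True), (0, np.float64(1.52), True, True), (20, np.float64(1.46), True, True), (40, np.float64(1.37), True, True), (60, np.float64(1.23), True, True), (80, np.float64(1.08), True, True)]
-25 [(-180, np.float64(0.23), True, True), (-160, np.float64(0.47), True, True), (-140, np.float64(0.69), True, True), (-120, np.float64(0.86), True, True), (-100, np.fl
[... 4713 characters left out ...]
oat64(0.37)), (30, np.float64(0.64), np.float64(0.13)), (60, np.float64(1.41), np.float64(0.13)), (80, np.float64(1.91), np.float64(0.15))]
0.08 40 [(0, np.float64(0.67), np.float64(2.33)), (15, np.float64(0.23), np.float64(1.27)), (30, np.float64(0.51), np.float64(0.14)), (60, np.float64(1.3), np.float64(0.13)), (80, np.float64(1.79), np.float64(0.15)), (85, np.float64(1.92), np.float64(0.15))]
0.08 45 [(0, np.float64(0.73), np.float64(2.53)), (15, np.float64(0.58), np.float64(1.79)), (30, np.float64(0.38), np.float64(0.17)), (60, np.float64(1.18), np.float64(0.13)), (80, np.float64(1.68), np.float64(0.14)), (85, np.float64(1.81), np.float64(0.15)), (90, np.float64(1.94), np.float64(0.15))]
```

Tin: pick with the tool tilted 45° sideways (azimuth -100), place at -45° along the cradle axis.

Run:
```python
from h import *
for s in(1,-1):
    R=ori(-100,45,s);z=R[:,2];print(s,np.round(robot.ik(np.r_[TIN,.065]-.011*z,R),2))
q=robot.get_state()['qpos'];print(np.round(q,2))
s=1;R=ori(-100,45,s);z=R[:,2];C=np.r_[TIN,.065]
robot.gripper_to(.094)
robot.move_ptp(C-.12*z+[0,0,.03],R)
robot.move_linear(C-.011*z,.12)
robot.gripper_to(.03)
a=robot.get_state();print(a['opening'],a['grasp_force'],a['time'],a['ee_pos'])
robot.move_linear(C-.011*z+[0,0,.12],.15)
ci=robot.camera_info('side');save(robot.grab_frame('side'),'s2')
a=robot.get_state();print(a['opening'],a['grasp_force'],a['force'],a['time'],np.round(a['qpos'],2))
```

```text
1 [-0.21  0.67  0.15  1.89  0.82  1.01 -0.86]
-1 [ 0.18  0.69 -0.36  1.88  1.06  1.23  2.13]
[-0.17  0.27 -0.12  1.51  0.03  1.36 -0.3 ]
0.04962643826650747 29.999804198741913 6.0 [ 0.53128949 -0.19635115  0.0727714 ]
0.04947588700646889 29.99981939792633 [-1.44446097 -0.09324302 -2.05001757] 7.0 [-0.19  0.47  0.12  1.86  0.77  1.18 -0.69]
```

Run:
```python
from h import *
R=ori(CR[1],-45,1);z=R[:,2];P=f2w(CR[1],CR[0],-.021,0,.0)-.011*z
robot.move_ptp(P+[0,0,.15],R)
print(np.round(robot.get_state()['qpos'],2))
robot.move_linear(P+[0,0,.058],.15)
hit=robot.move_linear(P+[0,0,.043],.03,threshold=5)
a=robot.get_state();print(hit,(a['ee_pos']-P).round(4),a['force'],a['time'])
save(robot.grab_frame('side'),'s3')
im=cv2.imread('pics/s3.png')[130:270,220:410]
cv2.imwrite('pics/s3c.png',cv2.resize(im,None,fx=4,fy=4,interpolation=cv2.INTER_CUBIC))
```

```text
[-0.01  1.   -0.4   1.02 -0.06  1.86  1.  ]
True [0.0002 0.0007 0.0471] [2.2289913  3.27723773 0.17788919] 9.7333
```

View pics/s3c.png

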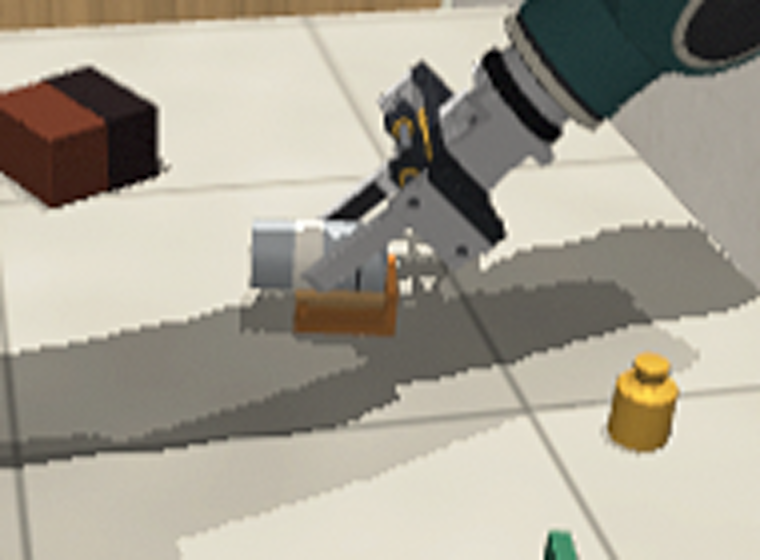

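The tin is seated in the trough against the stop: contact came at axis height 47.1 mm, and in the crop it lies level at about (320,260). I'll release it and take close wrist looks at the cradle and the slip.

Run:
```python
from h import *
a=robot.get_state();p=a['ee_pos'];R=a['tool_rot']
robot.gripper_to(.075)
robot.move_linear(p-.10*R[:,2],.15)
robot.gripper_to(.094)
D=np.array([[0,1,0],[1,0,0],[0,0,-1.]])
robot.move_ptp([.60,.10,.26],D)
np.save('w3',robot.camera_info('wrist'),allow_pickle=True);save(robot.grab_frame('wrist'),'w3')
robot.move_ptp([.59,-.22,.24],D)
np.save('w4',robot.camera_info('wrist'),allow_pickle=True);save(robot.grab_frame('wrist'),'w4')
print(robot.get_state()['time'])
w3=np.load('w3.npy',allow_pickle=True).item();w4=np.load('w4.npy',allow_pickle=True).item()
u,v=map(int,proj(w3,[*CR[0],.04]));u2,v2=map(int,proj(w4,[.59,-.21,.02]));print(u,v,u2,v2)
A=cv2.imread('pics/w3.png');B=cv2.imread('pics/w4.png')
x0=max(u-75,0);y0=max(v-75,0);x1=max(u2-130,0);y1=max(v2-100,0)
c=np.zeros((600,800,3),np.uint8)
a=cv2.resize(A[y0:y0+150,x0:x0+150],(280,280),interpolation=cv2.INTER_CUBIC);c[:280,:280]=a
b=B[y1:y1+230,x1:x1+205];b=cv2.resize(b,None,fx=2.5,fy=2.5,interpolation=cv2.INTER_CUBIC);c[:b.shape[0],285:285+b.shape[1]]=b[:,:515]
cv2.imwrite('pics/c4.png',c);print(x0,y0,x1,y1)
```

```text
14.2667
303 111 276 177
228 36 146 77
```

View pics/c4.png

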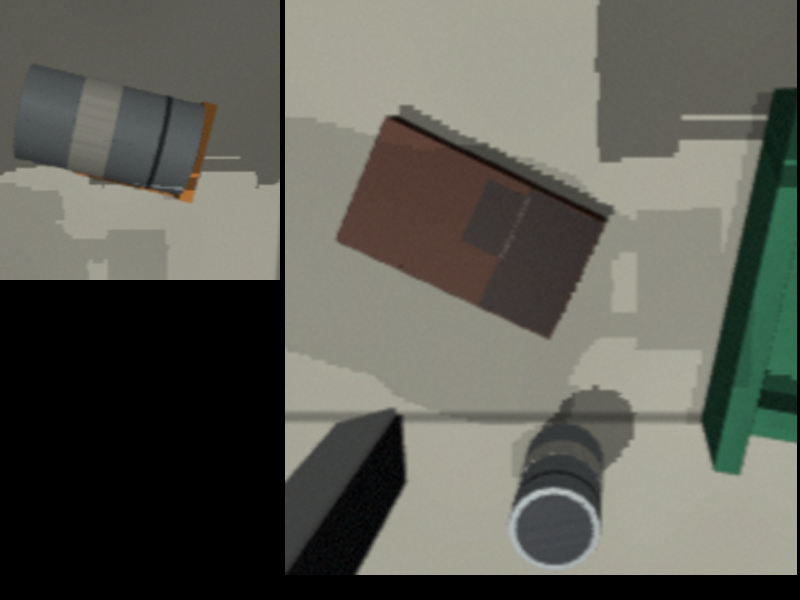

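The tin lies in the cradle with its lid at the stop. Slip top corners in the crop are (389,117), (337,240), (549,338) and (606,217). The fence base near corner is (703,418), its top front near corner is (713,468), and the far end is near (775,90).

Run:
```python
from h import *
w=np.load('w4.npy',allow_pickle=True).item();L=np.linalg.norm
a=lambda U,V,z:px(w,146+(U-285)/2.5,77+V/2.5,z)[:2]
A,B,C,E=[a(*p,.018) for p in((389,117),(337,240),(549,338),(606,217))]
print('slip c',(A+B+C+E)/4,'sizes',L(A-B),L(C-E),L(A-E),L(B-C),'yaw',[np.degrees(np.arctan2(*d[::-1])) for d in(E-A,C-B)],[np.degrees(np.arctan2(-d[0],d[1])) for d in(A-B,E-C)])
for p,q in(((771,90,0),(703,418,0)),((775,90,.06),(713,470,.06))):
    P,Q=a(*p),a(*q);d=P-Q;print('fence',P,Q,L(d),(P+Q)/2,'yaw',np.degrees(np.arctan2(-d[0],d[1])))
q=lambda p,R:None if (r:=robot.ik(p,R)) is None else np.round(r,2)
for s in(.065,.075):
  for t in(10,15,20):print(s,t,[q(*slip_tcp(th,s,-.008,t,-.003)) for th in(0,8)])
for t in(-45,-50,-52):
  for th in (70,75,87):print(t,th,q(*slip_tcp(th,.07,-.008,t+th,-.003)))
```

```text
slip c [ 0.52769651 -0.20057984] sizes 0.0594182126556129 0.06132933691550585 0.10223646113047317 0.10363744954953603 yaw [np.float64(-24.605344986839793), np.float64(-25.67839910606068)] [np.float64(-26.4997190655623), np.float64(-25.148493456680818)]
fence [ 0.66053629 -0.14033076] [ 0.63485608 -0.29585603] 0.1576311665464854 [ 0.64769618 -0.2180934 ] yaw -9.376030561638803
fence [ 0.65165816 -0.14068768] [ 0.63325156 -0.29645464] 0.15685071651564367 [ 0.64245486 -0.21857116] yaw -6.739250438463607
0.065 10 [array([ 0.49,  0.64, -0.23,  1.9 ,  0.26,  0.46,  1.48]), array([ 0.48,  0.67, -0.24,  1.79,  0.23,  0.68,  1.51])]
0.065 15 [array([ 0.5 ,  0.62, -0.23,  1.96,  0.29,  0.33,  1.46]), array([ 0.49,  0.64, -0.24,  1.86,  0.24,  0.55,  1.5 ])]
0.065 20 [array([ 0.49,  0.6 , -0.21,  2.02,  0.34,  0.19,  1.41]), array([ 0.5 ,  0.61, -0.24,  1.92,  0.26,  0.42,  1.48])]
0.075 10 [array([ 0.49,  0.63, -0.23,  1.92,  0.26,  0.45,  1.48]), array([ 0.48,  0.65, -0.24,  1.81,  0.23,  0.67,  1.51])]
0.075 15 [array([ 0.5 ,  0.61, -0.23,  1.99,  0.29,  0.31,  1.46]), array([ 0.49,  0.62, -0.24,  1.88,  0.24,  0.54,  1.5 ])]
0.075 20 [array([ 0.63,  0.61, -0.38,  2.04,  0.74,  0.23,  1.06]), array([ 0.5 ,  0.6 , -0.24,  1.95,  0.26,  0.41,  1.48])]
-45 70 [ 0.36  1.13 -0.23  0.95  0.22  1.88  1.55]
-45 75 [ 0.36  1.14 -0.23  0.92  0.22  1.89  1.55]
-45 87 [ 0.35  1.17 -0.23  0.85  0.22  1.93  1.56]
-50 70 [ 0.35  1.19 -0.23  0.86  0.22  1.99  1.55]
-50 75 [ 0.35  1.2  -0.23  0.83  0.22  2.    1.56]
-50 87 None
-52 70 None
-52 75 None
-52 87 None
```

```bash
cat >> h.py <<'E'
FE=(np.array([.6475,-.219]),-9.6);SL=(np.array([.5277,-.2015]),-25.)
S,OFF,T0,Y0=.07,.0145,15,.01
E
python3 - <<'E'
from h import *
q=lambda p,R:None if (r:=robot.ik(p,R)) is None else np.round(r,2)
for te in(-43,-45,-47): print(te,[q(*slip_tcp(th,S,OFF,te+th,-.001,Y0)) for th in(62,88)])
R=ori(SL[1],T0);z=R[:,2];G=f2w(SL[1],SL[0],.0525-S,0,.009)-OFF*z
robot.move_ptp(G+[0,0,.07],R)
print(np.round(robot.get_state()['qpos'],2))
hit=robot.move_linear(G,.1,threshold=8)
robot.gripper_to(.04)
a=robot.get_state();print(hit,a['opening'],a['grasp_force'],a['ee_pos']-G,a['force'])
P,R=slip_tcp(0,S,OFF,T0,-.015,Y0)
robot.move_linear(P,.08,frame=R)
print(robot.get_state()['force'])
P2,_=slip_tcp(0,S,OFF,T0,.012,Y0)
hit=robot.move_linear(P2,.025,threshold=8)
robot.pause(.2)
a=robot.get_state();d=a['ee_pos']-P
print(hit,'x0',-.015+d[:2]@[np.cos(np.radians(FE[1])),np.sin(np.radians(FE[1]))],d,a['force'],a['moment'],a['opening'],a['time'])
np.save('w5',robot.camera_info('wrist'),allow_pickle=True);save(robot.grab_frame('wrist'),'w5');save(robot.grab_frame('side'),'s5')
A=cv2.imread('pics/w5.png');B=cv2.imread('pics/s5.png')[220:370,240:420]
c=np.zeros((600,800,3),np.uint8);c[:300,:400]=cv2.resize(A,(400,300));b=cv2.resize(B,(396,330),interpolation=cv2.INTER_CUBIC);c[:330,402:798]=b
cv2.imwrite('pics/c5.png',c[:340])
E
```

```text
-43 [array([ 0.35,  1.1 , -0.24,  0.95,  0.21,  1.87,  1.54]), array([ 0.33,  1.16, -0.23,  0.81,  0.22,  1.94,  1.56])]
-45 [array([ 0.34,  1.13, -0.23,  0.91,  0.21,  1.91,  1.54]), array([ 0.32,  1.19, -0.23,  0.77,  0.22,  1.99,  1.56])]
-47 [array([ 0.34,  1.15, -0.23,  0.87,  0.22,  1.95,  1.55]), None]
[ 0.43  0.34 -0.17  2.12  0.23  0.44  1.21]
False 0.060341840825315886 29.96492028236389 [ 7.86332227e-05 -4.22274055e-05  1.40819992e-04] [-1.51407909  0.99022927  4.56845618]
[ 0.59756857 -1.73080651  2.16512465]
True x0 -0.014768233875892451 [ 0.00014065 -0.00055816  0.00011091] [-1.7001938   0.95558461  6.84196523] [ 0.17052502  0.2524587  -0.01549744] 0.059627230853079534 17.8917
```

View pics/c5.png

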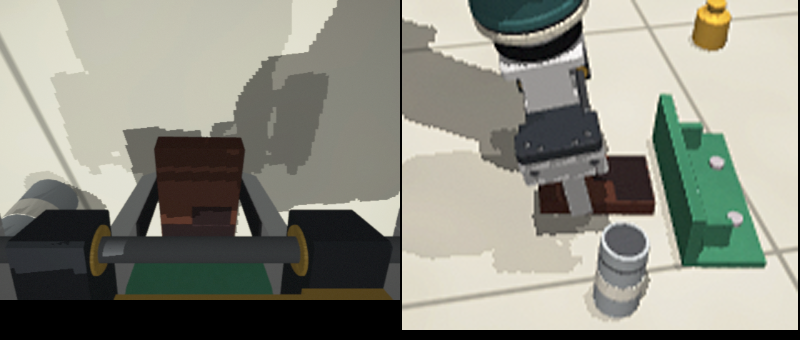

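The slip is held flat and square, about 15 mm short of the fence; the stop was only a start-up transient. I'll continue in small steps, watching the force along the fence normal.

Run:
```python
from h import *
n=np.array([np.cos(np.radians(FE[1])),np.sin(np.radians(FE[1])),0])
up=np.array([0,0,.0006])
for i,x in enumerate(list(np.arange(-.011,-.004,.003))+list(np.arange(-.004,.012,.0015))):
    P,R=slip_tcp(0,S,OFF,T0,x,Y0);robot.move_linear(P+up,.03)
    a=robot.get_state();f=a['force'];print(round(x,4),'fn',round(float(f@n),2),'fz',round(f[2],2),'mz',round(a['moment'][2],3),'lag',round(float((a['ee_pos']-P)@n),4))
    if f@n<-9: break
robot.pause(.25);a=robot.get_state();print(a['force'],a['time'],a['opening'])
```

```text
-0.011 fn -0.55 fz -2.84 mz 0.009 lag -0.0003
-0.008 fn 0.51 fz -1.85 mz -0.085 lag -0.0
-0.005 fn -0.73 fz -3.51 mz 0.049 lag 0.0001
-0.004 fn -0.04 fz -2.73 mz 0.048 lag 0.0
-0.0025 fn 0.45 fz -2.43 mz 0.028 lag 0.0001
-0.001 fn 0.52 fz -2.46 mz -0.015 lag 0.0001
0.0005 fn -2.02 fz -3.53 mz 0.027 lag -0.0
0.002 fn -10.71 fz 4.82 mz -0.035 lag -0.0013
[-10.37287704   1.67775514   4.84713691] 20.275 0.0598255171420699
```

Contact with the fence is at x0≈0.0005. Now I tip: rigid rotation to 58°, then a constant tool tilt with the slip pivoting in the pads up to 87°.

```bash
cat > tip.py <<'E'
from h import *
def go(th,x0,dz=0,v=.035):
    P,R=slip_tcp(th,S,OFF,max(T0-th,-43)+th,x0,Y0);robot.move_linear(P+[0,0,dz],v,frame=R)
    a=robot.get_state();f=a['force'];print(th,np.round(f,1),np.round(a['moment'],2),round(a['opening'],4),round(a['time'],1),flush=True)
    return np.linalg.norm(f)
E
python3 - <<'E'
from tip import *
go(0,-.001,.0006)
for th in list(range(8,57,8))+[58]:
    if go(th,-.0015,.001)>35: print('STOP');break
else: 
    for th in (63,68,73,78):
        if go(th,-.0005,.0005)>35: print('STOP');break
save(robot.grab_frame('side'),'s6')
E
```

```text
0 [-0.1  0.3 -2.2] [0.14 0.44 0.01] 0.0596 20.5
8 [-0.1 -0.6 -2.4] [0.11 0.27 0.  ] 0.0599 21.0
16 [-0.5  0.3 -3.4] [ 0.02 -0.04 -0.  ] 0.0599 21.4
24 [-0.4 -0.2 -2.4] [ 0.07 -0.21  0.  ] 0.0597 21.8
32 [-0.3  0.6 -2.9] [-0.01 -0.45 -0.01] 0.0595 22.2
40 [-1.  -0.5 -3.3] [-0.03 -0.66 -0.  ] 0.0599 22.7
48 [ 0.4 -0.4 -3. ] [-0.05 -0.85  0.07] 0.0596 23.1
56 [-0.1 -0.3 -2.1] [-0.11 -1.02 -0.07] 0.0596 23.5
58 [ 0.8 -0.7 -3.6] [-0.08 -1.07 -0.03] 0.0596 23.8
63 [-4.2  0.4 -0.6] [-0.03  0.29  0.03] 0.0597 24.1
68 [-4.4 -0.1 -1. ] [-0.06  0.27 -0.02] 0.0596 24.4
73 [-4.4  0.8 -1.3] [-0.03  0.16 -0.03] 0.0595 24.7
78 [-3.   0.6  0.2] [ 0.04  0.05 -0.04] 0.0599 25.0
```

Run:
```python
from tip import *
for th in (82,85,87,89):
    if go(th,0,0)>35: print('STOP');break
robot.pause(.2)
A=robot.grab_frame('side');save(A[170:350,240:440],'s7')
B=cv2.imread('pics/s7.png');cv2.imwrite('pics/s7.png',cv2.resize(B,None,fx=3.3,fy=3.3,interpolation=cv2.INTER_CUBIC))
```

```text
82 [-2.4 -0.1 -0.3] [ 0.06 -0.   -0.07] 0.0596 25.4
85 [-3.2 -0.  -0.8] [ 0.02  0.13 -0.09] 0.0594 25.6
87 [-3.9 -0.3 -0.4] [ 0.07  0.22 -0.08] 0.06 25.9
89 [-3.8  0.2 -0.5] [ 0.07  0.17 -0.07] 0.0598 26.1
```

View pics/s7.png

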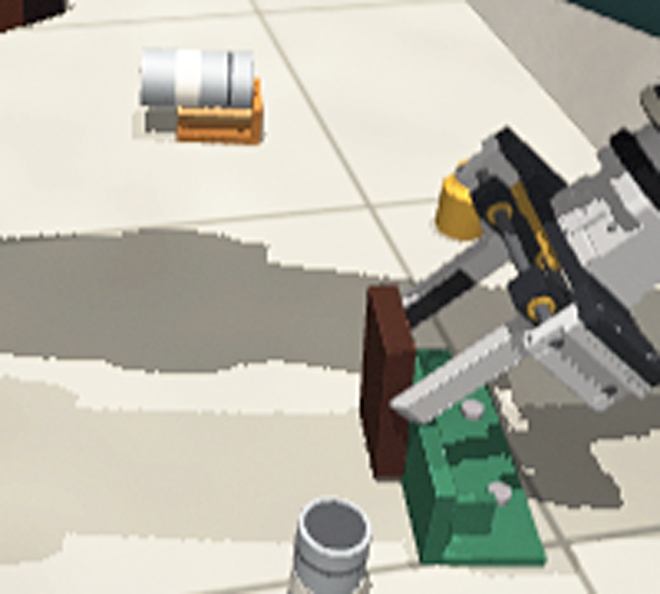

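The slip stands upright against the fence. The tin is in the cradle, and the weight and brick are undisturbed. Now I release, retreat, then press the slip gently flat with closed fingers from the robot side.

Run:
```python
from h import *
a=robot.get_state();p=a['ee_pos'];R=a['tool_rot']
robot.gripper_to(.085)
robot.move_linear(p-.12*R[:,2],.12)
robot.move_linear(p-.12*R[:,2]+[-.05,0,.12],.15)
robot.gripper_to(0.0)
o,az=FE;D=ori(az,0)
robot.move_ptp(f2w(az,o,-.10,Y0,.22),D)
robot.move_linear(f2w(az,o,-.10,Y0,.068),.15)
robot.move_linear(f2w(az,o,-.045,Y0,.068),.08)
last=None
for x in np.arange(-.036,-.017,.0015):
    robot.move_linear(f2w(az,o,x,Y0,.068),.03);f=robot.get_state()['force'];n=D[:,0]
    fn=f@np.array([np.cos(np.radians(az)),np.sin(np.radians(az)),0]);print(round(x,4),round(float(fn),2))
    if fn<-5: break
robot.move_linear(f2w(az,o,-.06,Y0,.068),.06)
robot.move_linear(f2w(az,o,-.10,Y0,.25),.15)
np.save('w8',robot.camera_info('wrist'),allow_pickle=True);save(robot.grab_frame('wrist'),'w8');save(robot.grab_frame('side'),'s8')
w=robot.camera_info('side');im=cv2.imread('pics/s8.png').astype(int)
# slip mask (dark reddish) vs projected model of upright slip flat at fence
pts=np.array([proj(w,f2w(az,o,x,Y0+y,z)) for x in(-.018,0) for y in(-.03,.03) for z in(0,.105)],np.float32)
m=((im[...,2]<110)&(im[...,2]>im[...,1]+12)).astype(np.uint8);h=np.zeros(m.shape,np.uint8)
cv2.fillConvexPoly(h,cv2.convexHull(pts.astype(np.int32)),1)
box=cv2.dilate(h,np.ones((25,25)));m&=box
print('model area',h.sum(),'seen',m.sum(),'IoU',(h&m).sum()/(h|m).sum(),robot.get_state()['time'])
```

```text
Traceback (most recent call last):
rig.PlanningError: the arm cannot follow that straight line within its joint ranges
```

```bash
cat > fin.py <<'E'
from h import *
a=robot.get_state();p=np.array(a['ee_pos']);o,az=FE;print(a['opening'],a['time'])
q=f2w(az,p,.03,0,p[2]+.09)
for tgt,t in((q,-25),(q,-15),(f2w(az,p,0,0,p[2]+.1),-20)):
    try: robot.move_linear(tgt,.1,frame=ori(az,t));print('ok',t);break
    except robot.PlanningError as e: print(t,e)
else: raise SystemExit
robot.gripper_to(0.0)
D=ori(az,0)
robot.move_ptp(f2w(az,o,-.10,Y0,.22),D)
robot.move_linear(f2w(az,o,-.10,Y0,.068),.15)
robot.move_linear(f2w(az,o,-.045,Y0,.068),.08)
nn=np.array([np.cos(np.radians(az)),np.sin(np.radians(az)),0])
for x in np.arange(-.036,-.017,.0015):
    robot.move_linear(f2w(az,o,x,Y0,.068),.03);fn=robot.get_state()['force']@nn;print(round(x,4),round(float(fn),2))
    if fn<-5: break
robot.move_linear(f2w(az,o,-.06,Y0,.068),.06)
robot.move_linear(f2w(az,o,-.10,Y0,.25),.15)
save(robot.grab_frame('wrist'),'w8');save(robot.grab_frame('side'),'s8')
w=robot.camera_info('side');im=cv2.imread('pics/s8.png').astype(int)
pts=np.array([proj(w,f2w(az,o,x,Y0+y,z)) for x in(-.018,0) for y in(-.03,.03) for z in(0,.105)],np.float32)
m=((im[...,2]<110)&(im[...,2]>im[...,1]+12)).astype(np.uint8);h=np.zeros(m.shape,np.uint8)
cv2.fillConvexPoly(h,cv2.convexHull(pts.astype(np.int32)),1)
m&=cv2.dilate(h,np.ones((25,25)))
print('model',h.sum(),'seen',m.sum(),'IoU',(h&m).sum()/(h|m).sum(),robot.get_state()['time'])
E
python3 fin.py
```

```text
0.08463286589644822 26.95
ok -25
-0.036 -0.91
-0.0345 0.37
-0.033 -0.23
-0.0315 -0.31
-0.03 0.42
-0.0285 -5.72
model 976 seen 758 IoU 0.7730061349693251 36.1667
```

Run:
```python
from h import *
o,az=FE;w=robot.camera_info('side');im=cv2.imread('pics/s8.png').astype(int)
for z in(0,.105):print(z,[np.round(proj(w,f2w(az,o,x,Y0+y,z)),1).tolist() for x,y in((-.018,-.03),(-.018,.03),(0,-.03),(0,.03))])
m=((im[...,2]<125)&(im[...,2]>im[...,1]+8)).astype(np.uint8);m[:, :330]=0
n,l,s,c=cv2.connectedComponentsWithStats(m);k=1+np.argmax(s[1:,4]);print(s[k])
q=cv2.approxPolyDP(cv2.findContours((l==k).astype(np.uint8),0,1)[0][0],2,True)[:,0];print(q.tolist())
```

```text
0 [[353.4, 316.5], [348.4, 295.0], [362.2, 316.5], [356.7, 295.0]]
0.105 [[360.6, 278.4], [354.8, 257.7], [370.1, 278.4], [363.7, 257.7]]
[348 258  21  59 833]
[[355, 258], [348, 295], [352, 316], [360, 316], [368, 279], [363, 260]]
```

The slip's outline matches the upright, flush model within about 2 px, and the press met its face about 19-20 mm in front of the fence. Handing in.

```bash
python3 -c "
from h import *
robot.pause(.3);print(robot.sign_off())"
```

```text
the job is handed in; nothing more can be done
None
```

I handed the job in at about 36 s of the 72 s allowed: the tin lies in the cradle with its lid at the stop, and the slip stands upright and flat against the smaller green fence; sign-off returned no verdict.

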